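# Shut and lock the irrigation valve box

### The job

Shut the cover of the grey irrigation valve box, then push its sprung winged stud straight in gently until you feel it bottom, without ramming it, turn it a quarter turn clockwise and let go so that it stays locked down. Leave the other things on the bench where they are.

Things in the scene. Friction and masses are not known exactly. Their poses are not given: they have to be found in the camera images.
- box: Grey plastic valve box screwed to the bench, 190 (x) x 170 (y) x 80 mm high, origin at the centre of its underside. Its -x side is the front, nearest the robot. Inside, under the stud, hidden, is the stud's catch: a plate with a slot 8 mm wide, and 11 mm under its top a floor. The catch's depth differs from box to box; it bears about 30 N and no more.
- hinge (a point): Midpoint of the cover's hinge line, which runs along the box's y on its far (+x) top rim: box frame (95, 0, 80) mm.
- cover (a joint): Opening angle of the cover in rad: 0 shut, growing (to 1.2) as the front edge lifts. A flat plate 190 x 170 x 5 mm, underside in the plane of the hinge line (top 85 mm above the bench when shut). The hinge is stiff: the cover stays where it is left; about 4 to 8 N at the front edge moves it.
- cover_edge (a point): Middle of the front (free) edge of the cover, on its top face, 190 mm from the hinge line.
- stud: Sprung steel quarter-turn stud on the cover; origin on the cover's top face on the stud's axis, 150 mm from the hinge line, midway along y; z is its axis. Unpressed it has a round flange 50 mm across whose top is 32 mm above the cover, and on it an upright wing 30 mm long, 10 mm thick, 26 mm tall. Below the cover it has a cross pin in line with the wing.
- wing (a point): Point on the stud's axis in the wing, 16 mm above the flange's top (10 mm below the wing's top). Its x runs along the wing's length; it moves down and turns with the stud.
- stud_press (a joint): Stud pressed in (m): 0 out, at most 0.0285. Spring 4 N at first, 12 N at the end. Cover shut: after 1.5 to 15.5 mm the pin enters the catch's slot (only within about 0.1 rad of unturned), 9 mm farther it is through and free to turn, 2 mm beyond (12.5 to 26.5 mm pressed) it meets the catch's floor, a sudden hard stop. Locked and let go, it rises only part way, to 8 to 23 mm.
- stud_turn (a joint): Turn of the stud in rad, clockwise seen from above: 0 unlocked (wing pointing at the hinge line), 1.571 locked (wing parallel to the hinge line), with stops at both; let go there, the pin rises 2 mm into a notch under the catch and holds. It turns stiffly (about 0.05 N m).
- can_a: tin can, paper band, 74 mm across, 110 mm tall, beside the valve box; origin at the centre of its underside; to be left alone.
- can_b: tin can, 74 mm across, 110 mm tall, on the robot's left; origin at the centre of its underside; to be left alone.
- pot: terracotta pot, 90 mm across the rim, 85 mm tall, on the robot's left; origin at the centre of its underside; to be left alone.
- carton: small upright paper carton 60 x 45 x 70 mm, beside the valve box; origin at the centre of its underside; to be left alone.
- sprayer: white bottle, 80 mm across, 170 mm tall, on the robot's right; origin at the centre of its underside; to be left alone.
- dibber: wooden dibber (planting peg) lying in front of the box, 145 mm long, 22 mm thick along its y; to be left alone.

How it is judged:
On the way:
1. the cover is shut, the stud not yet turned (value of joint cover below 0.03 rad and value of joint stud_turn below 0.3 rad), for 0.2 s.
At the end, for the whole second after the job is handed in: The cover is shut (within 0.03 rad), the stud is turned clockwise by at least 1.40 rad and, let go, is held in by its catch (still at least 5 mm pressed) (value of joint cover below 0.03 rad and value of joint stud_turn above 1.4 rad and value of joint stud_press above 0.005 m); the robot touches nothing.
It fails at once if the stud is rammed or forced against its catch with more than 30 N (contact force between stud and box above 30 N).
It fails at once if another thing on the bench is moved by more than 20 mm (distance of any of can_a, can_b, pot, carton, sprayer, dibber from where it was at the start of the episode above 0.02 m).
It also fails if it takes over 64 s, if anything falls off the work surface, if the arm or the gripper's body presses on something with over 40 N, if the wrist force passes 120 N, or if a joint passes its speed limit or range.

### The arm

A 6-joint arm with a two-finger parallel gripper is mounted at the origin on the work surface. World frame = base frame: x ahead of the robot, y to its left, z up, the work surface at z = 0. Lengths are in m, angles in rad, forces in N, time in s.
With the tool pointing down it reaches from about 0.225 to 0.875 m from the base axis. Payload 3.4 kg.
Tool frame: the origin (TCP) lies on the centre line of the jaws, within the pads' length; the fingertips stand 17 mm ahead of it and the grasp point (between the pads) lies 2 mm behind it; z points along the fingers, y is the line along which they close (so a half turn about z gives the same grasp; the last joint's range is limited). The gripper opens to 85 mm and grips with 20 to 120 N. Pads are 22 mm wide; open, the fingers measure 114 mm over their backs; the gripper's body (76 mm by 85 mm) begins 54 mm behind the grasp point. The pads swing forward as they close: fully open they stand 13 mm farther back than shut.
Start: joints at [-1.363, 0.276, 1.505, -0, 1.361, -0.121], TCP at [0.186, -0.544, 0.248] pointing down, gripper open.
Joint ranges: [-2.89, 2.89], [-0.75, 2.08], [0.22, 2.7], [-1.18, 4.32], [0.11, 2.71], [-2.7, 2.7]. Speed limits (rad/s): [2.57, 2.57, 3.14, 3.14, 3.14, 3.14].

### API

Orientations are given as a unit quaternion [w, x, y, z].
In Python, from rig import manip gives the robot as it stands.
- The arm moves only by the tool move_arm, never from a script. Its argument "steps" is one flat list of numbers, 7 for each row, row after row: the turn, a rotation vector about the world's x, y, z normalised to -1 to 1, where 1 is 360 degrees, then the shift along the world's x, y, z normalised to -1 to 1, where 1 is 1 m, then the opening, from -1 (shut) to 1 (fully open). A call has exactly 10 rows; each row is the pose to reach, as a shift and turn from the pose commanded when the call began, turning the shorter way round; what a row does not reach only later rows make up. A row lasts 1/10 s, in which the tool goes at most 50 mm and 8.59 degrees, less where a joint would pass 70% of its speed; a pose out of reach is approached as far as the arm can. A call with a number of a shift or a turn outside -1 to 1 is refused whole. A call with a gripper value outside its range is refused whole. The fingers move at their own pace and stop on an object; "squeeze" is the grip in N (left out, the last holds). Time passes only in rows, so rows that repeat a pose let the fingers close, or fill a call up. It gives the time, the measured TCP pose, the force, the opening and the grip force at its end, in the units of the state.
- manip.get_state(): the state, without advancing time (a new reading comes with each control period).
- manip.get_image(name): name is "side" or "top" or "wrist"; returns a dict with "pixels" (384x512x3 uint8, blue, green, red), "fx", "fy", "cx", "cy" (pixels), "D" ([k1, k2, p1, p2, k3] as OpenCV has them; the pictures are not rectified), "R" (3x3) and "t" (3): a world point X has camera coordinates R X + t. Camera axes: x right, y down, z forward; pixel columns grow to the right and rows downward; lengths in m; the calibration is good to about 2 mm. A picture is of the moment at which its call begins. There is no depth.
- manip.sign_off(): hands the job in; it is judged then, once.
The state is a dict: "clock": time; "qpos": joint angles; "qd": joint speeds; "effort": joint torques, N m; "position": TCP position; "ee_rot": TCP orientation; "contact_force": force on the tool from outside, world axes, zero at the start; "moment": the same for the moment, N m; "width": finger opening in m; "gripper_force": force on a finger pad.
Only numpy, scipy, OpenCV 4.12 (cv2) and the standard library are available. Lean on these libraries where they do the work, as an engineer would, in place of code of your own. Each camera call takes 0.05 s, during which the arm holds its last target. There are 200 camera calls.

## Working session

There is one attempt and no reset: what is moved stays moved. The work goes in short steps, Python scripts to look and compute and a tool call to move; the robot and the scene stay as the last step left them, time stands still between calls to the robot, and variables do not carry over. Pictures are saved under pics/ and viewed, at most 10 in all, crops included, and the job is handed in when it is done.

Besides the shell and the picture viewer there is one more tool, called after "Emit:" as name(argument=value, ...) on one line, values as JSON. move_arm: Moves the arm, as the interface text tells. Scaled input: -1 to 1 covers 1 m each way for a shift and 360 degrees each way for a turn. Its arguments: {"type":"object","properties":{"steps":{"type":"array"},"squeeze":{"type":"number"}},"required":["steps"]}

```bash
mkdir -p pics
cat > h.py <<'E'
import numpy as np, cv2
from rig import manip
def snap(n,f):
    im=manip.get_image(n); cv2.imwrite(f,im["pixels"]); np.save(f+'.npy',{k:np.array(im[k]) for k in("fx","fy","cx","cy","D","R","t")},allow_pickle=True); return im
def cal(f): return np.load(f+'.npy',allow_pickle=True).item()
def K(c): return np.array([[c["fx"],0,c["cx"]],[0,c["fy"],c["cy"]],[0,0,1.]],float)
def proj(c,X): return cv2.projectPoints(np.atleast_2d(np.array(X,float)),cv2.Rodrigues(np.array(c["R"],float))[0],np.array(c["t"],float),K(c),np.array(c["D"],float))[0][:,0]
def onz(c,uv,z):
    p=cv2.undistortPoints(np.array(uv,float).reshape(-1,1,2),K(c),np.array(c["D"],float))[:,0]
    R=np.array(c["R"]);o=-R.T@c["t"];d=np.c_[p,np.ones(len(p))]@R
    return o+d*((z-o[2])/d[:,2])[:,None]
E
python3 - <<'E'
from h import *
a=snap("top","pics/t0.png");b=snap("side","pics/s0.png")
for c in(a,b):print(-np.array(c["R"]).T@c["t"])
print(manip.get_state())
E
```

```text
[0.2845789  0.02503198 1.5516332 ]
[ 0.04877801 -1.38243832  1.00530489]
{'clock': 0.1, 'qpos': array([-1.36301811e+00,  2.76539445e-01,  1.50599539e+00,  3.33428709e-06,
        1.36072775e+00, -1.20994590e-01]), 'qd': array([-0.00109061, -0.00013596, -0.00198391,  0.00128181, -0.00066546,
        0.00032121]), 'effort': array([ 1.20373843e-03, -4.17699838e+01, -2.46406424e+01, -1.09215571e-04,
        5.80034248e-03, -6.92026191e-06]), 'position': array([ 0.18556337, -0.54376375,  0.24752626]), 'ee_rot': array([-8.34247296e-04,  9.86518667e-01,  1.63646636e-01, -3.45905005e-05]), 'contact_force': array([ 0.37923235, -0.16860394,  0.11960389]), 'moment': array([ 0.04556474,  0.00652621, -0.05717656]), 'gripper_force': 0.0, 'width': 0.08529307537037863}
```

View pics/t0.png

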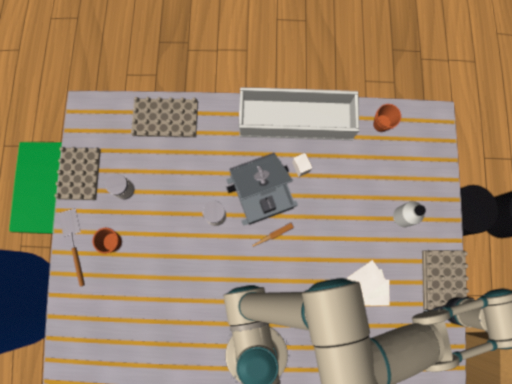

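View pics/s0.png

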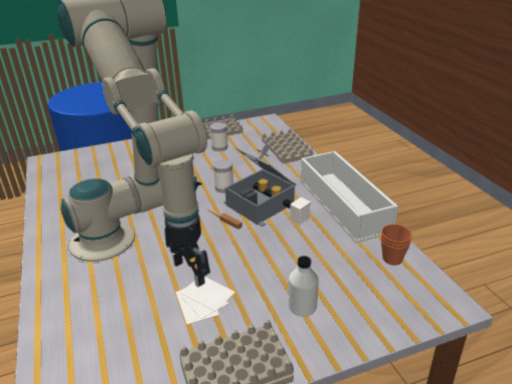

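The top view shows the box around (263,188), with the cover raised and the stud near (262,175). The side view shows the box around (260,195) and its open cover near (265,165). I'll zoom in on both.

Run:
```python
import cv2,numpy as np
a=cv2.imread("pics/t0.png")[140:255,195:325]; b=cv2.imread("pics/s0.png")[135:245,200:330]
a=cv2.resize(a,None,fx=4.5,fy=4.5,interpolation=cv2.INTER_CUBIC);cv2.imwrite("pics/t0c.png",a)
b=cv2.resize(b,None,fx=4.5,fy=4.5,interpolation=cv2.INTER_CUBIC);cv2.imwrite("pics/s0c.png",b)
```

```text
(no output)
```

View pics/t0c.png

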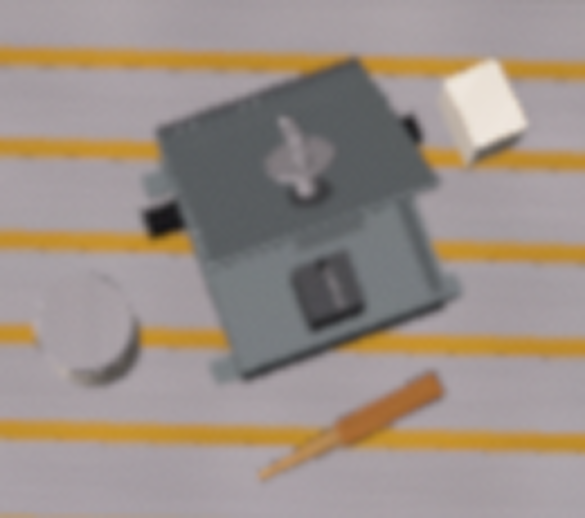

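View pics/s0c.png

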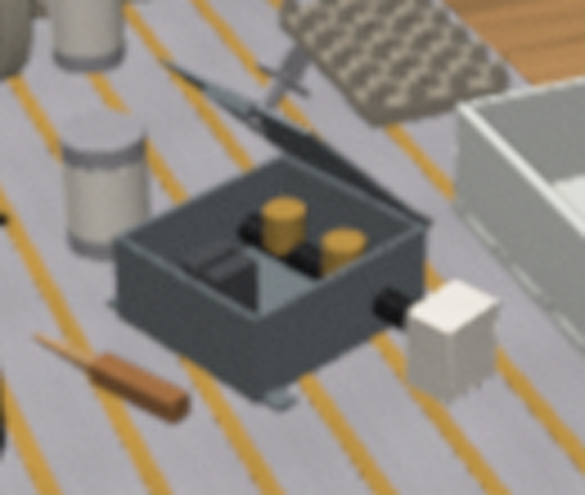

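```bash
cat > fit.py <<'E'
from h import *
from scipy.optimize import least_squares
T=cal("pics/t0.png");S=cal("pics/s0.png")
def model(p,loc): 
    x,y,w=p[:3];c,s=np.cos(w),np.sin(w)
    loc=np.array(loc,float)/1000
    return loc@np.array([[c,s,0],[-s,c,0],[0,0,1]])+[x,y,0]
def cov(a,d,y,h): # d from hinge, h above underside
    return [95-d*np.cos(a)+h*-np.sin(a)*-1*-1 if 0 else 95-d*np.cos(a)+h*np.sin(a),y,80+d*np.sin(a)+h*np.cos(a)]
top=lambda u:np.array(u)/4.5+[195,140]
sid=lambda u:np.array(u)/4.5+[200,135]
def res(p):
    a=p[3]
    A=proj(T,model(p,[cov(a,0,85,5),cov(a,0,-85,5),cov(a,190,-85,5),cov(a,190,85,5),[-95,85,0],]))-top([(157,130),(355,58),(437,185),(212,262),(245,380)])
    B=proj(S,model(p,[[-95,85,80],[-95,-85,80],[95,-85,80],[-95,85,0],[-95,-85,0],cov(a,190,85,5)]))-sid([(118,242),(262,318),(428,228),(118,305),(262,398),(170,65)])
    return np.r_[A.ravel(),B.ravel()]
if __name__=="__main__":
    r=least_squares(res,[.5,0,.3,.6],loss="soft_l1")
    p=r.x;print(p);print(res(p).reshape(-1,2).round(1))
    np.save("p.npy",p)
    for n,l in dict(hinge=[95,0,80],edge=cov(p[3],190,0,5),stud_now=cov(p[3],150,0,5),wingtip=cov(p[3],150,0,63),stud_shut=[-55,0,85]).items():
        X=model(p,[l]);print(n,X.round(4),proj(T,X).round(1),(proj(T,X)-[195,140])*4.5)
    print("can",onz(T,[top((85,310))],.11),"carton",onz(T,[top((485,95))],.07),"dib",onz(T,top([(262,475),(435,385)]),.011))
E
python3 fit.py
```

```text
[ 0.57195007 -0.0078942   0.39070111  0.76811986]
[[-0.9 -0.2]
 [ 0.9 -1.2]
 [ 1.  -1.3]
 [ 0.2  0.7]
 [-0.3 -1. ]
 [-0.9 -1.7]
 [-0.7  0.2]
 [ 0.2 -0.9]
 [ 0.3  2.5]
 [-0.2  1.2]
 [-2.4 -0.7]]
hinge [[0.6598 0.0283 0.08  ]] [[252.3 161.3]] [[258.05935874  95.74719959]]
edge [[ 0.5366 -0.0224  0.2156]] [[267.8 189.3]] [[327.81563794 221.90724018]]
stud_now [[ 0.5633 -0.0115  0.1878]] [[264.2 182.6]] [[311.50167144 191.84937505]]
wingtip [[0.6005 0.0039 0.2295]] [[259.9 168.1]] [[292.18879624 126.36901927]]
stud_shut [[ 0.5211 -0.0288  0.085 ]] [[268.2 200.9]] [[329.18841741 274.21501404]]
can [[0.48578023 0.1523005  0.11      ]] carton [[ 0.66774878 -0.14825554  0.07      ]] dib [[ 0.37291733  0.01802472  0.011     ]
 [ 0.44664577 -0.11661063  0.011     ]]
```

Emit:
move_arm(steps=[0,0,0.022,0.02,0.024,0.01,-1,0,0,0.044,0.04,0.048,0.02,-1,0,0,0.066,0.06,0.072,0.03,-1,0,0,0.088,0.08,0.096,0.04,-1,0,0,0.11,0.1,0.12,0.05,-1,0,0,0.132,0.12,0.144,0.06,-1,0,0,0.154,0.14,0.168,0.06,-1,0,0,0.176,0.16,0.192,0.06,-1,0,0,0.198,0.18,0.216,0.06,-1,0,0,0.22,0.2,0.24,0.06,-1], squeeze=20)

```text
clock: 1.1
position: [0.3862, -0.303, 0.308]
ee_rot: [-0.0, 0.654, 0.757, 0.0]
contact_force: [1.0, -0.6, -0.5]
width: -0.0002
gripper_force: 0.0
```

Emit:
move_arm(steps=[0,0,0.022,0.02,0.024,0,-1,0,0,0.044,0.04,0.048,0,-1,0,0,0.066,0.06,0.072,0,-1,0,0,0.088,0.08,0.096,0,-1,0,0,0.11,0.1,0.12,0,-1,0,0,0.132,0.12,0.144,0,-1,0,0,0.154,0.14,0.168,0,-1,0,0,0.176,0.16,0.192,-0.01,-1,0,0,0.198,0.18,0.216,-0.02,-1,0,0,0.22,0.187,0.237,-0.03,-1])

```text
clock: 2.1
position: [0.5742, -0.0659, 0.2772]
ee_rot: [0.0, 0.021, 1.0, 0.0]
contact_force: [-0.5, -0.4, -0.4]
width: 0.0002
gripper_force: 0.0
```

Emit:
move_arm(steps=[0,0,0,0,0,-0.03,-1,0,0,0,0,0,-0.05,-1,0,0,0,-0.004,-0.0015,-0.06,-1,0,0,0,-0.009,-0.0035,-0.068,-1,0,0,0,-0.013,-0.005,-0.075,-1,0,0,0,-0.0175,-0.007,-0.082,-1,0,0,0,-0.022,-0.009,-0.089,-1,0,0,0,-0.026,-0.0105,-0.096,-1,0,0,0,-0.03,-0.012,-0.104,-1,0,0,0,-0.033,-0.0135,-0.111,-1])

```text
clock: 3.1
position: [0.5392, -0.0809, 0.1666]
ee_rot: [-0.0, 0.024, 1.0, 0.0]
contact_force: [-0.2, 2.6, 1.8]
width: 0.0
gripper_force: 1.0
```

Emit:
move_arm(steps=[0,0,0,-0.003,-0.001,-0.008,-1,0,0,0,-0.006,-0.002,-0.016,-1,0,0,0,-0.008,-0.003,-0.024,-1,0,0,0,-0.01,-0.004,-0.032,-1,0,0,0,-0.012,-0.005,-0.039,-1,0,0,0,-0.013,-0.005,-0.046,-1,0,0,0,-0.014,-0.006,-0.052,-1,0,0,0,-0.014,-0.006,-0.057,-1,0,0,0,-0.014,-0.006,-0.061,-1,0,0,0,-0.014,-0.006,-0.063,-1])

```text
clock: 4.1
position: [0.5252, -0.087, 0.1038]
ee_rot: [-0.001, 0.024, 1.0, -0.0]
contact_force: [-0.7, -0.3, 1.6]
width: 0.0004
gripper_force: 0.9
```

Run:
```python
from h import *
b=snap("side","pics/s1.png")["pixels"][100:250,190:340]
cv2.imwrite("pics/s1c.png",cv2.resize(b,None,fx=4,fy=4,interpolation=cv2.INTER_CUBIC))
print(manip.get_state()["contact_force"])
```

```text
[-0.30062485  0.05199632  0.48043788]
```

View pics/s1c.png

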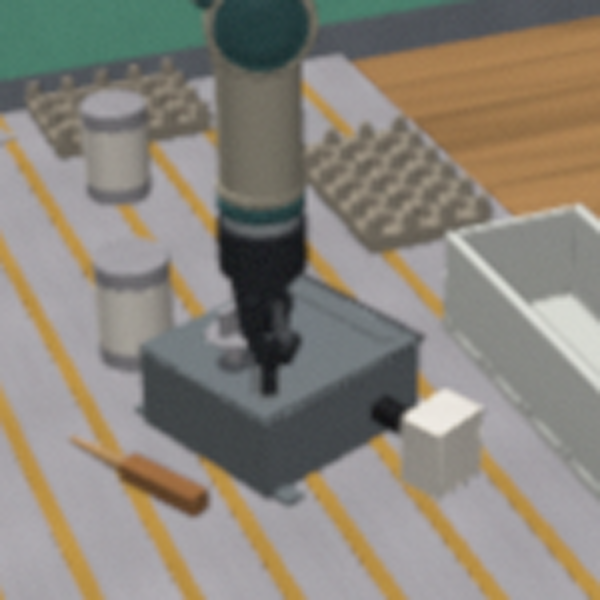

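The side view shows the cover down flat, with the fingertip at (268,390) and the stud behind it at (232,345). I'll press slightly further to seat it.

Emit:
move_arm(steps=[0,0,0,0,0,-0.0005,-1,0,0,0,0,0,-0.001,-1,0,0,0,0,0,-0.0015,-1,0,0,0,0,0,-0.002,-1,0,0,0,0,0,-0.0025,-1,0,0,0,0,0,-0.003,-1,0,0,0,0,0,-0.003,-1,0,0,0,0,0,-0.003,-1,0,0,0,0,0,-0.003,-1,0,0,0,0,0,-0.003,-1])

```text
clock: 5.15
position: [0.5256, -0.0867, 0.102]
ee_rot: [0.0, 0.024, 1.0, -0.0]
contact_force: [-1.9, 0.1, 6.1]
width: 0.0002
gripper_force: 3.0
```

Emit:
move_arm(steps=[0,0,0,0,0,0.03,-1,0,0,0,0,0,0.06,-1,0,0,0,0,0,0.09,-1,0,0,0.02,0,0.01,0.12,0,0,0,0.04,-0.001,0.02,0.13,1,0,0,0.055,-0.002,0.03,0.13,1,0,0,0.069,-0.003,0.04,0.13,1,0,0,0.069,-0.004,0.05,0.13,1,0,0,0.069,-0.004,0.058,0.13,1,0,0,0.069,-0.004,0.058,0.13,1])

```text
clock: 6.15
position: [0.5216, -0.0278, 0.2311]
ee_rot: [-0.0, -0.191, 0.981, 0.0]
contact_force: [-1.1, -0.8, -0.2]
width: 0.0855
gripper_force: 0.0
```

Run:
```python
from h import *
w=snap("wrist","pics/w1.png");t=snap("top","pics/t1.png")
print(proj(w,[[.521,-.029,.143],[.521,-.029,.117]]),manip.get_state()["position"],manip.get_state()["contact_force"])
```

```text
[[250.39725571 203.17868653]
 [250.64561635 194.12814981]] [ 0.5217702  -0.02872102  0.23118445] [ 0.9037665  -0.08812592  0.56196852]
```

View pics/w1.png

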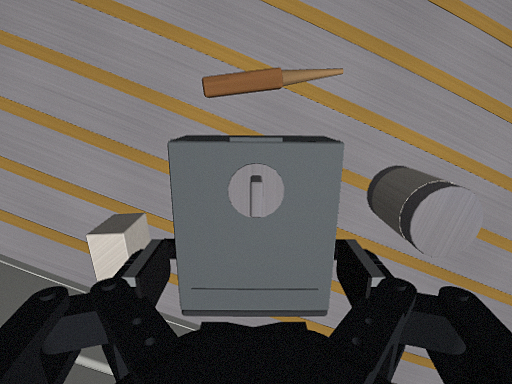

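The wrist view shows the shut cover square in view, with the flange centred at about (256,191), the wing along the image's vertical at x≈256, and front cover corners at (169,143) and (343,143).

Run:
```python
from h import *
w=cal("pics/w1.png")
C=onz(w,[(169,143),(343,143),(328,311),(182,311)],.085);print(C.round(4))
print([np.linalg.norm(C[i]-C[(i+1)%4]).round(4) for i in range(4)])
d=(C[2]+C[3]-C[0]-C[1])/2;print("yaw",np.degrees(np.arctan2(d[1],d[0])));e=C[0]-C[1];print(np.degrees(np.arctan2(e[1],e[0]))+90)
m=(C[0]+C[1])/2;print("stud from cover",m+d*40/190)
print("flange",onz(w,[(256.5,191)],.117))
im=cv2.imread("pics/w1.png",0)
for r in (188,195,202,210):print(r,im[r,240:275])
print(im[165:225,256])
print(proj(w,[[.5211,-.0288,.117]]))
```

```text
[[ 0.5118 -0.1169  0.085 ]
 [ 0.4494  0.0369  0.085 ]
 [ 0.6254  0.1083  0.085 ]
 [ 0.6881 -0.0466  0.085 ]]
[np.float64(0.1659), np.float64(0.1899), np.float64(0.1671), np.float64(0.1898)]
yaw 21.9150248669081
22.101374952443905
stud from cover [ 0.51771292 -0.02508636  0.085     ]
flange [[ 0.51642876 -0.02531405  0.117     ]]
188 [131 132 132 134 132 138 132 131 138 124  76  90 123 132 132 136 135 137
 138 139 144 144 133 130 135 135 132 134 134 135 136 136 135 133 134]
195 [132 139 133 132 139 132 130 129 138 120  75  91 121 134 134 138 140 136
 137 141 142 141 130 125 138 135 133 134 135 134 135 134 136 134 141]
202 [130 132 132 134 139 137 129 131 139 124  75  93 124 135 131 138 136 139
 140 143 143 142 135 139 140 136 132 134 138 138 136 138 138 134 137]
210 [131 132 132 134 135 133 133 131 141 119  80  94 131 134 135 136 136 138
 141 141 143 135 135 139 139 137 132 136 137 133 137 139 135 142 133]
[137 137 135 135 133 136 134 132 135 145  77  47  52  54  54  50  56 118
 127 139 136 132 136 135 136 135 136 134 137 137 140 136 138 140 138 141
 138 136 139 140 139 139 137 137 138 136 140 139 140 143 143 126  89 101
 101 103 100 101 102 102]
[[250.81412941 194.31177331]]
```

Emit:
move_arm(steps=[0,0,0,-0.005,0.003,-0.02,1,0,0,0,-0.005,0.003,-0.04,1,0,0,0,-0.005,0.003,-0.06,0,0,0,0,-0.005,0.003,-0.08,-0.3,0,0,0,-0.005,0.003,-0.09,-0.4,0,0,0,-0.005,0.003,-0.094,-0.5,0,0,0,-0.005,0.003,-0.094,-0.5,0,0,0,-0.005,0.003,-0.094,-0.5,0,0,0,-0.005,0.003,-0.094,-0.5,0,0,0,-0.005,0.003,-0.094,-0.5], squeeze=20)

```text
clock: 7.25
position: [0.5171, -0.0258, 0.1381]
ee_rot: [0.001, -0.192, 0.981, -0.0]
contact_force: [0.7, -0.3, -0.3]
width: 0.0213
gripper_force: 0.0
```

Run:
```python
from h import *
w=snap("wrist","pics/w2.png")
s=manip.get_state();print(s["position"],s["contact_force"],s["width"],s["qpos"])
```

```text
[ 0.51700089 -0.02576623  0.13792987] [-0.31451465  0.53498463  0.95445345] 0.021413828859204107 [-1.84327491e-01  2.78887393e-01  1.79734630e+00  9.54412958e-05
  1.06416222e+00 -2.14053437e+00]
```

View pics/w2.png

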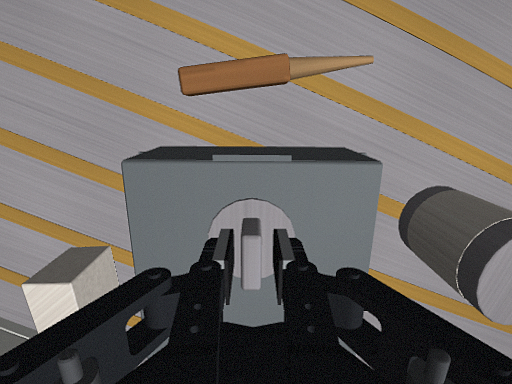

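The wing (x 241–261) sits centred between the pads (inner faces about 232 and 275). I'll close on it.

Emit:
move_arm(steps=[0,0,0,0,0,0,-0.7,0,0,0,0,0,0,-0.8,0,0,0,0,0,0,-0.9,0,0,0,0,0,0,-1,0,0,0,0,0,0,-1,0,0,0,0,0,0,-1,0,0,0,0,0,0,-1,0,0,0,0,0,0,-1,0,0,0,0,0,0,-1,0,0,0,0,0,0,-1], squeeze=20)

```text
clock: 8.3
position: [0.5172, -0.0265, 0.1377]
ee_rot: [0.0, -0.192, 0.981, -0.001]
contact_force: [0.7, -4.8, 3.0]
width: 0.0097
gripper_force: 21.7
```

Emit:
move_arm(steps=[0,0,0,0,0,-0.0002,-1,0,0,0,0,0,-0.0004,-1,0,0,0,0,0,-0.0006,-1,0,0,0,0,0,-0.0008,-1,0,0,0,0,0,-0.001,-1,0,0,0,0,0,-0.0012,-1,0,0,0,0,0,-0.0014,-1,0,0,0,0,0,-0.0016,-1,0,0,0,0,0,-0.0018,-1,0,0,0,0,0,-0.002,-1])

```text
clock: 9.3
position: [0.5173, -0.0265, 0.1358]
ee_rot: [0.001, -0.192, 0.981, -0.001]
contact_force: [0.2, -5.9, 4.3]
width: 0.0098
gripper_force: 21.7
```

Emit:
move_arm(steps=[0,0,0,0,-0.0003,-0.0002,-1,0,0,0,0,-0.0006,-0.0004,-1,0,0,0,0,-0.001,-0.0006,-1,0,0,0,0,-0.001,-0.0008,-1,0,0,0,0,-0.001,-0.001,-1,0,0,0,0,-0.001,-0.0012,-1,0,0,0,0,-0.001,-0.0014,-1,0,0,0,0,-0.001,-0.0016,-1,0,0,0,0,-0.001,-0.0018,-1,0,0,0,0,-0.001,-0.002,-1])

```text
clock: 10.3
position: [0.5171, -0.0267, 0.1334]
ee_rot: [0.0, -0.191, 0.981, -0.0]
contact_force: [3.1, -2.5, 4.5]
width: 0.0097
gripper_force: 21.8
```

Emit:
move_arm(steps=[0,0,0,0,0,-0.0002,-1,0,0,0,0,0,-0.0004,-1,0,0,0,0,0,-0.0006,-1,0,0,0,0,0,-0.0008,-1,0,0,0,0,0,-0.001,-1,0,0,0,0,0,-0.0012,-1,0,0,0,0,0,-0.0014,-1,0,0,0,0,0,-0.0016,-1,0,0,0,0,0,-0.0018,-1,0,0,0,0,0,-0.002,-1])

```text
clock: 11.3
position: [0.5171, -0.0267, 0.1315]
ee_rot: [0.0, -0.191, 0.982, -0.0]
contact_force: [4.6, -3.3, 5.0]
width: 0.0096
gripper_force: 21.9
```

Emit:
move_arm(steps=[0,0,0,0.0003,-0.0003,-0.0002,-1,0,0,0,0.0006,-0.0005,-0.0004,-1,0,0,0,0.001,-0.0005,-0.0006,-1,0,0,0,0.001,-0.0005,-0.0008,-1,0,0,0,0.001,-0.0005,-0.001,-1,0,0,0,0.001,-0.0005,-0.0012,-1,0,0,0,0.001,-0.0005,-0.0014,-1,0,0,0,0.001,-0.0005,-0.0016,-1,0,0,0,0.001,-0.0005,-0.0018,-1,0,0,0,0.001,-0.0005,-0.002,-1])

```text
clock: 12.3
position: [0.5172, -0.0268, 0.1293]
ee_rot: [-0.0, -0.191, 0.982, 0.001]
contact_force: [3.1, -2.6, 5.2]
width: 0.0094
gripper_force: 22.0
```

Emit:
move_arm(steps=[0,0,0,0,0,-0.0002,-1,0,0,0,0,0,-0.0004,-1,0,0,0,0,0,-0.0006,-1,0,0,0,0,0,-0.0008,-1,0,0,0,0,0,-0.001,-1,0,0,0,0,0,-0.0012,-1,0,0,0,0,0,-0.0014,-1,0,0,0,0,0,-0.0016,-1,0,0,0,0,0,-0.0018,-1,0,0,0,0,0,-0.002,-1])

```text
clock: 13.3
position: [0.5172, -0.0268, 0.1274]
ee_rot: [-0.0, -0.191, 0.982, 0.001]
contact_force: [2.9, -2.4, 6.2]
width: 0.0094
gripper_force: 22.0
```

Emit:
move_arm(steps=[0,0,0,0,0,-0.0002,-1,0,0,0,0,0,-0.0004,-1,0,0,0,0,0,-0.0006,-1,0,0,0,0,0,-0.0008,-1,0,0,0,0,0,-0.001,-1,0,0,0,0,0,-0.0012,-1,0,0,0,0,0,-0.0014,-1,0,0,0,0,0,-0.0015,-1,0,0,0,0,0,-0.0015,-1,0,0,0,0,0,-0.0015,-1])

```text
clock: 14.3
position: [0.5172, -0.0268, 0.126]
ee_rot: [-0.0, -0.191, 0.982, 0.001]
contact_force: [2.9, -1.5, 6.9]
width: 0.0096
gripper_force: 22.1
```

Emit:
move_arm(steps=[0,0,0,0,0,-0.0002,-1,0,0,0,0,0,-0.0003,-1,0,0,0,0,0,-0.0004,-1,0,0,0,0,0,-0.0005,-1,0,0,0,0,0,-0.0006,-1,0,0,0,0,0,-0.0007,-1,0,0,0,0,0,-0.0008,-1,0,0,0,0,0,-0.0009,-1,0,0,0,0,0,-0.001,-1,0,0,0,0,0,-0.001,-1])

```text
clock: 15.3
position: [0.5173, -0.0268, 0.125]
ee_rot: [-0.0, -0.191, 0.982, 0.001]
contact_force: [3.5, -1.9, 6.6]
width: 0.0094
gripper_force: 22.2
```

Emit:
move_arm(steps=[0,0,0,0,0,-0.0002,-1,0,0,0,0,0,-0.0003,-1,0,0,0,0,0,-0.0004,-1,0,0,0,0,0,-0.0005,-1,0,0,0,0,0,-0.0006,-1,0,0,0,0,0,-0.0007,-1,0,0,0,0,0,-0.0008,-1,0,0,0,0,0,-0.0009,-1,0,0,0,0,0,-0.001,-1,0,0,0,0,0,-0.001,-1])

```text
clock: 16.3
position: [0.5172, -0.0268, 0.1241]
ee_rot: [-0.0, -0.191, 0.982, 0.001]
contact_force: [2.2, -1.5, 7.3]
width: 0.0098
gripper_force: 22.2
```

Emit:
move_arm(steps=[0,0,0,0,0,-0.0002,-1,0,0,0,0,0,-0.0003,-1,0,0,0,0,0,-0.0004,-1,0,0,0,0,0,-0.0005,-1,0,0,0,0,0,-0.0006,-1,0,0,0,0,0,-0.0007,-1,0,0,0,0,0,-0.0008,-1,0,0,0,0,0,-0.0009,-1,0,0,0,0,0,-0.001,-1,0,0,0,0,0,-0.001,-1])

```text
clock: 17.3
position: [0.5172, -0.0268, 0.1231]
ee_rot: [-0.0, -0.191, 0.982, 0.001]
contact_force: [1.4, -1.8, 7.9]
width: 0.0095
gripper_force: 22.3
```

Emit:
move_arm(steps=[0,0,0,0,0,-0.0002,-1,0,0,0,0,0,-0.0003,-1,0,0,0,0,0,-0.0004,-1,0,0,0,0,0,-0.0005,-1,0,0,0,0,0,-0.0006,-1,0,0,0,0,0,-0.0007,-1,0,0,0,0,0,-0.0008,-1,0,0,0,0,0,-0.0009,-1,0,0,0,0,0,-0.001,-1,0,0,0,0,0,-0.001,-1])

```text
clock: 18.3
position: [0.5172, -0.0268, 0.1222]
ee_rot: [-0.0, -0.191, 0.982, 0.001]
contact_force: [1.2, -1.3, 7.2]
width: 0.0097
gripper_force: 22.3
```

Emit:
move_arm(steps=[0,0,0,0,0,-0.0002,-1,0,0,0,0,0,-0.0003,-1,0,0,0,0,0,-0.0004,-1,0,0,0,0,0,-0.0005,-1,0,0,0,0,0,-0.0006,-1,0,0,0,0,0,-0.0007,-1,0,0,0,0,0,-0.0008,-1,0,0,0,0,0,-0.0009,-1,0,0,0,0,0,-0.001,-1,0,0,0,0,0,-0.001,-1])

```text
clock: 19.3
position: [0.5172, -0.0268, 0.1212]
ee_rot: [-0.0, -0.191, 0.982, 0.001]
contact_force: [1.2, -2.2, 7.7]
width: 0.0098
gripper_force: 22.4
```

Emit:
move_arm(steps=[0,0,0,0,0,-0.0002,-1,0,0,0,0,0,-0.0003,-1,0,0,0,0,0,-0.0004,-1,0,0,0,0,0,-0.0005,-1,0,0,0,0,0,-0.0006,-1,0,0,0,0,0,-0.0007,-1,0,0,0,0,0,-0.0008,-1,0,0,0,0,0,-0.0009,-1,0,0,0,0,0,-0.001,-1,0,0,0,0,0,-0.001,-1])

```text
clock: 20.3
position: [0.5173, -0.0268, 0.1203]
ee_rot: [-0.0, -0.191, 0.982, 0.0]
contact_force: [2.6, -2.0, 9.1]
width: 0.0097
gripper_force: 22.4
```

Emit:
move_arm(steps=[0,0,0,0,0,-0.0002,-1,0,0,0,0,0,-0.0003,-1,0,0,0,0,0,-0.0004,-1,0,0,0,0,0,-0.0005,-1,0,0,0,0,0,-0.0006,-1,0,0,0,0,0,-0.0007,-1,0,0,0,0,0,-0.0008,-1,0,0,0,0,0,-0.0009,-1,0,0,0,0,0,-0.001,-1,0,0,0,0,0,-0.001,-1])

```text
clock: 21.3
position: [0.5173, -0.0268, 0.1193]
ee_rot: [-0.0, -0.191, 0.982, 0.0]
contact_force: [2.3, -1.6, 9.2]
width: 0.0097
gripper_force: 22.4
```

Emit:
move_arm(steps=[0,0,0,0,0,-0.0002,-1,0,0,0,0,0,-0.0003,-1,0,0,0,0,0,-0.0004,-1,0,0,0,0,0,-0.0005,-1,0,0,0,0,0,-0.0006,-1,0,0,0,0,0,-0.0007,-1,0,0,0,0,0,-0.0008,-1,0,0,0,0,0,-0.0009,-1,0,0,0,0,0,-0.001,-1,0,0,0,0,0,-0.001,-1])

```text
clock: 22.3
position: [0.5172, -0.0268, 0.1183]
ee_rot: [-0.0, -0.191, 0.982, 0.0]
contact_force: [2.0, -1.9, 9.9]
width: 0.0096
gripper_force: 22.5
```

Emit:
move_arm(steps=[0,0,0,0,0,-0.0002,-1,0,0,0,0,0,-0.0003,-1,0,0,0,0,0,-0.0004,-1,0,0,0,0,0,-0.0005,-1,0,0,0,0,0,-0.0006,-1,0,0,0,0,0,-0.0007,-1,0,0,0,0,0,-0.0008,-1,0,0,0,0,0,-0.0009,-1,0,0,0,0,0,-0.001,-1,0,0,0,0,0,-0.001,-1])

```text
clock: 23.3
position: [0.5173, -0.0268, 0.1174]
ee_rot: [-0.0, -0.191, 0.982, 0.0]
contact_force: [2.7, -1.0, 9.0]
width: 0.0098
gripper_force: 22.5
```

Emit:
move_arm(steps=[0,0,0,0,0,-0.0002,-1,0,0,0,0,0,-0.0003,-1,0,0,0,0,0,-0.0004,-1,0,0,0,0,0,-0.0005,-1,0,0,0,0,0,-0.0006,-1,0,0,0,0,0,-0.0007,-1,0,0,0,0,0,-0.0008,-1,0,0,0,0,0,-0.0009,-1,0,0,0,0,0,-0.001,-1,0,0,0,0,0,-0.001,-1])

```text
clock: 24.3
position: [0.5172, -0.0268, 0.1164]
ee_rot: [-0.0, -0.191, 0.982, 0.0]
contact_force: [1.5, -2.4, 10.0]
width: 0.0093
gripper_force: 22.6
```

Emit:
move_arm(steps=[0,0,0,0,0,-0.0002,-1,0,0,0,0,0,-0.0003,-1,0,0,0,0,0,-0.0004,-1,0,0,0,0,0,-0.0005,-1,0,0,0,0,0,-0.0006,-1,0,0,0,0,0,-0.0007,-1,0,0,0,0,0,-0.0008,-1,0,0,0,0,0,-0.0009,-1,0,0,0,0,0,-0.001,-1,0,0,0,0,0,-0.001,-1])

```text
clock: 25.3
position: [0.5173, -0.0268, 0.1155]
ee_rot: [-0.0, -0.191, 0.982, 0.0]
contact_force: [2.1, -2.1, 10.3]
width: 0.0097
gripper_force: 22.6
```

Emit:
move_arm(steps=[0,0,0,0,0,-0.0002,-1,0,0,0,0,0,-0.0003,-1,0,0,0,0,0,-0.0004,-1,0,0,0,0,0,-0.0005,-1,0,0,0,0,0,-0.0006,-1,0,0,0,0,0,-0.0007,-1,0,0,0,0,0,-0.0008,-1,0,0,0,0,0,-0.0009,-1,0,0,0,0,0,-0.001,-1,0,0,0,0,0,-0.001,-1])

```text
clock: 26.3
position: [0.5173, -0.0268, 0.1145]
ee_rot: [-0.0, -0.191, 0.982, 0.0]
contact_force: [1.8, -1.6, 9.9]
width: 0.0096
gripper_force: 22.6
```

Emit:
move_arm(steps=[0,0,0,0,0,-0.0002,-1,0,0,0,0,0,-0.0003,-1,0,0,0,0,0,-0.0004,-1,0,0,0,0,0,-0.0005,-1,0,0,0,0,0,-0.0006,-1,0,0,0,0,0,-0.0007,-1,0,0,0,0,0,-0.0008,-1,0,0,0,0,0,-0.0009,-1,0,0,0,0,0,-0.001,-1,0,0,0,0,0,-0.001,-1])

```text
clock: 27.3
position: [0.5173, -0.0268, 0.1136]
ee_rot: [-0.0, -0.191, 0.982, 0.0]
contact_force: [1.8, -2.0, 11.3]
width: 0.0096
gripper_force: 22.7
```

Emit:
move_arm(steps=[0,0,0,0,0,-0.0002,-1,0,0,0,0,0,-0.0003,-1,0,0,0,0,0,-0.0004,-1,0,0,0,0,0,-0.0005,-1,0,0,0,0,0,-0.0006,-1,0,0,0,0,0,-0.0007,-1,0,0,0,0,0,-0.0008,-1,0,0,0,0,0,-0.0009,-1,0,0,0,0,0,-0.001,-1,0,0,0,0,0,-0.001,-1])

```text
clock: 28.3
position: [0.5173, -0.0268, 0.1126]
ee_rot: [-0.0, -0.191, 0.982, 0.0]
contact_force: [1.0, -2.2, 10.3]
width: 0.0097
gripper_force: 22.7
```

Emit:
move_arm(steps=[0,0,0,0,0,-0.0002,-1,0,0,0,0,0,-0.0003,-1,0,0,0,0,0,-0.0004,-1,0,0,0,0,0,-0.0005,-1,0,0,0,0,0,-0.0006,-1,0,0,0,0,0,-0.0007,-1,0,0,0,0,0,-0.0008,-1,0,0,0,0,0,-0.0009,-1,0,0,0,0,0,-0.001,-1,0,0,0,0,0,-0.001,-1])

```text
clock: 29.3
position: [0.5173, -0.0268, 0.1116]
ee_rot: [-0.0, -0.191, 0.982, 0.0]
contact_force: [1.1, -1.8, 11.1]
width: 0.0096
gripper_force: 22.7
```

Emit:
move_arm(steps=[0,0,0,0,0,-0.0002,-1,0,0,0,0,0,-0.0003,-1,0,0,0,0,0,-0.0004,-1,0,0,0,0,0,-0.0005,-1,0,0,0,0,0,-0.0006,-1,0,0,0,0,0,-0.0007,-1,0,0,0,0,0,-0.0008,-1,0,0,0,0,0,-0.0009,-1,0,0,0,0,0,-0.001,-1,0,0,0,0,0,-0.001,-1])

```text
clock: 30.3
position: [0.5173, -0.0268, 0.1112]
ee_rot: [-0.0, -0.191, 0.982, 0.0]
contact_force: [0.6, -2.7, 14.3]
width: 0.0096
gripper_force: 23.2
```

The force stepped to 14.3 N while the tool moved only 0.4 mm of the 1 mm commanded, so the stud is on the floor at about 26.5 mm. I'll back off slightly and turn clockwise.

Emit:
move_arm(steps=[0,0,0,0,0,0.0004,-1,0,0,-0.01,0,0,0.0007,-1,0,0,-0.025,0,0,0.0007,-1,0,0,-0.04,0,0,0.0007,-1,0,0,-0.055,0,0,0.0007,-1,0,0,-0.07,0,0,0.0007,-1,0,0,-0.085,0,0,0.0007,-1,0,0,-0.1,0,0,0.0007,-1,0,0,-0.115,0,0,0.0007,-1,0,0,-0.13,0,0,0.0007,-1])

```text
clock: 31.3
position: [0.5174, -0.0266, 0.1114]
ee_rot: [-0.0, 0.216, 0.976, 0.001]
contact_force: [0.6, -1.4, 12.1]
width: 0.0092
gripper_force: 22.7
```

Run:
```python
from h import *
s=manip.get_state();print(s["position"],s["contact_force"],s["moment"],s["width"],s["qpos"])
```

```text
[ 0.51740789 -0.02664429  0.11139412] [ 0.61053879 -1.37973379 12.08026018] [-0.0749233  -0.39769684  0.04552272] 0.009198788755379099 [-1.86512509e-01  3.08699198e-01  1.83132089e+00  1.23761412e-03
  1.00182186e+00 -1.32267817e+00]
```

Emit:
move_arm(steps=[0,0,-0.015,0,0,0,-1,0,0,-0.03,0,0,0,-1,0,0,-0.045,0,0,0,-1,0,0,-0.06,0,0,0,-1,0,0,-0.075,0,0,0,-1,0,0,-0.09,0,0,0,-1,0,0,-0.105,0,0,0,-1,0,0,-0.115,0,0,0,-1,0,0,-0.122,0,0,0,-1,0,0,-0.122,0,0,0,-1])

```text
clock: 32.3
position: [0.5176, -0.0266, 0.1115]
ee_rot: [-0.0, 0.564, 0.826, 0.001]
contact_force: [2.6, -1.1, 10.2]
width: 0.0098
gripper_force: 22.7
```

Run:
```python
from h import *
s=manip.get_state();q=s["ee_rot"];print(s["position"],s["contact_force"],s["moment"],s["width"],np.degrees(2*np.arctan2(q[2],q[1])))
```

```text
[ 0.51762721 -0.02656513  0.11146896] [ 2.64259419 -1.05914942 10.17726181] [-0.13027113 -0.37208992  0.07779008] 0.00977525105326596 111.34283921769003
```

Emit:
move_arm(steps=[0,0,0,0,0,0.0003,-1,0,0,0,0,0,0.0006,-1,0,0,0,0,0,0.0009,-1,0,0,0,0,0,0.0012,-1,0,0,0,0,0,0.0015,-1,0,0,0,0,0,0.0018,-1,0,0,0,0,0,0.0021,-1,0,0,0,0,0,0.0025,-1,0,0,0,0,0,0.003,-1,0,0,0,0,0,0.0035,-1])

```text
clock: 33.3
position: [0.5176, -0.0266, 0.1149]
ee_rot: [-0.0, 0.564, 0.826, 0.001]
contact_force: [2.3, -0.2, 9.8]
width: 0.0094
gripper_force: 22.6
```

Emit:
move_arm(steps=[0,0,0,0,0,0.0002,-1,0,0,0,0,0,0.0004,-1,0,0,0,0,0,0.0006,-1,0,0,0,0,0,0.0008,-1,0,0,0,0,0,0.001,-1,0,0,0,0,0,0.0012,-1,0,0,0,0,0,0.0014,-1,0,0,0,0,0,0.0015,-1,0,0,0,0,0,0.0015,-1,0,0,0,0,0,0.0015,-1])

```text
clock: 34.3
position: [0.5176, -0.0266, 0.1155]
ee_rot: [-0.0, 0.564, 0.826, 0.0]
contact_force: [3.5, 0.2, 4.6]
width: 0.0095
gripper_force: 21.8
```

The force dropped to 4.6 N as the pin met its notch, so the stud is caught. I'll release and lift.

Emit:
move_arm(steps=[0,0,0,0,0,0,-0.8,0,0,0,0,0,0,-0.6,0,0,0,0,0,0,-0.4,0,0,0,0,0,0,-0.2,0,0,0,0,0,0,0,0,0,0,0,0,0.02,0,0,0,0,0,0,0.05,0,0,0,0,0,0,0.08,0,0,0,0,0,0,0.12,0,0,0,0,0,0,0.15,0])

```text
clock: 35.3
position: [0.5176, -0.0272, 0.2675]
ee_rot: [0.0, 0.564, 0.826, 0.0]
contact_force: [1.2, 0.3, 0.5]
width: 0.0426
gripper_force: 0.0
```

Run:
```python
from h import *
w=snap("wrist","pics/w3.png")
s=manip.get_state();print(s["position"],s["contact_force"],s["width"])
```

```text
[ 0.52007175 -0.02762281  0.27231624] [ 1.41572716 -0.24224446  3.21994595] 0.04293326228178167
```

View pics/w3.png

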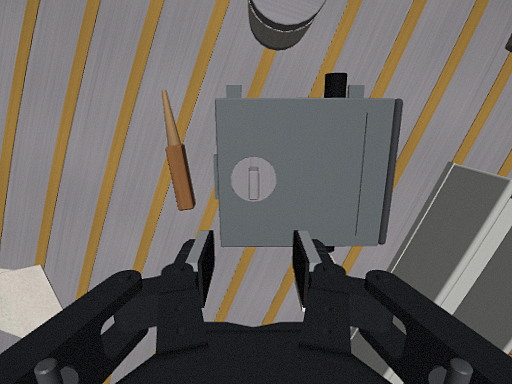

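The wrist view shows the cover shut and the wing at (254,183), parallel to the hinge line at x≈390. The stud is still pressed in and nothing is touching it.

```bash
python3 -c "
from rig import manip
print(manip.sign_off())"
```

```text
the job is handed in; nothing more can be done
None
```

The cover is shut, and the stud was pressed gently to its floor, turned a quarter turn clockwise and let go; it looked locked down, the job is handed in, and no verdict was returned.

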